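# Rack the demoulded casts in reverse order

## Task

Move the four plaster casts, one at a time, from their grey plates on the plywood demoulding board into the four pockets of the dark wooden curing rack, in the reverse order: the cast at the left end of the board goes into the right-end pocket, and so on, so that visitors across the table read the row as it was poured. Set each one down gently, not dropped, upright and flat in the middle of its pocket, and tip none over; let go of them all.

Things in the scene. Friction and masses are not known exactly. Their poses are not given: they have to be found in the camera images.
- round_center (a point): Loose off-white plaster cast: upright cylinder, diameter 44 mm, 50 mm tall, 0.10 to 0.21 kg. Point at its centre, 25 mm above its underside; z up along its height. It starts upright on its own grey plate on the demoulding board, its x axis within 0.2 rad of the board's x axis.
- square_center (a point): Loose off-white plaster cast: upright square prism, 40 x 40 mm in plan (sides along its x and y), 50 mm tall, 0.10 to 0.21 kg. Point at its centre, 25 mm above its underside; z up along its height. It starts upright on its own grey plate on the demoulding board, its x axis within 0.2 rad of the board's x axis.
- cross_center (a point): Loose off-white plaster cast: upright prism with a plus-sign plan, two crossing bars 50 x 18 mm along its x and y, so 50 mm over opposite arm ends, 50 mm tall, 0.10 to 0.21 kg. Point at its centre, 25 mm above its underside; z up along its height. It starts upright on its own grey plate on the demoulding board, its x axis within 0.2 rad of the board's x axis.
- brick_center (a point): Loose off-white plaster cast: upright rectangular block, 22 mm along its x and 54 mm along its y, 50 mm tall, 0.10 to 0.21 kg. Point at its centre, 25 mm above its underside; z up along its height. It starts upright on its own grey plate on the demoulding board, its x axis within 0.2 rad of the board's x axis.
- plate_round: Fixed grey plate 66 x 66 x 5 mm on the demoulding board, on which the round cast stands at the start (it stays, with a plaster mark of that shape, and so shows where that cast came from). Origin at the centre of its underside; axes parallel to the board's.
- plate_square: Fixed grey plate 66 x 66 x 5 mm on the demoulding board, on which the square cast stands at the start (it stays, with a plaster mark of that shape, and so shows where that cast came from). Origin at the centre of its underside; axes parallel to the board's.
- plate_cross: Fixed grey plate 66 x 66 x 5 mm on the demoulding board, on which the cross cast stands at the start (it stays, with a plaster mark of that shape, and so shows where that cast came from). Origin at the centre of its underside; axes parallel to the board's.
- plate_brick: Fixed grey plate 66 x 66 x 5 mm on the demoulding board, on which the brick cast stands at the start (it stays, with a plaster mark of that shape, and so shows where that cast came from). Origin at the centre of its underside; axes parallel to the board's.
- board: Fixed light plywood demoulding board, 86 x 326 x 12 mm, carrying the row of four grey plates at y = -117, -39, 39, 117 mm in its frame (x = 0), in any order. Origin at the centre of its underside; y along its length, roughly to the robot's left (within 0.1 rad); z up. It may be the nearer or the farther of the two racks.
- rack: Fixed dark wooden curing rack, 84 x 322 mm, empty at the start. Four square pockets, 68 x 68 mm inside, in a row at y = -117, -39, 39, 117 mm in its frame (x = 0); pocket floor 10 mm above the origin, end rims and dividers 10 mm wide, long side rims 8 mm wide, their tops 18 mm above the origin (pockets 8 mm deep). Origin at the centre of its underside; y along its length, roughly to the robot's left (within 0.1 rad); z up.
There are look-alikes about, which are no part of the job. What is shaped like the part that bears round_center but green, orange or turquoise is not meant.

How it is judged:
At the end, for the whole second after the job is handed in: Each cast rests upright (within 0.12 rad) on the floor of the pocket that mirrors its plate's place in the row (first from left: first from right), within 14 mm of the pocket's centre along the rack's x and y, 5 mm in height, at rest (under 0.02 m/s) (((y of plate_round in the frame of board between -0.137 and -0.097 m and y of round_center in the frame of rack between 0.103 and 0.131 m) or (y of plate_round in the frame of board between -0.059 and -0.019 m and y of round_center in the frame of rack between 0.025 and 0.053 m) or (y of plate_round in the frame of board between 0.019 and 0.059 m and y of round_center in the frame of rack between -0.053 and -0.025 m) or (y of plate_round in the frame of board between 0.097 and 0.137 m and y of round_center in the frame of rack between -0.131 and -0.103 m)) and x of round_center in the frame of rack between -0.014 and 0.014 m and z of round_center in the frame of rack between 0.03 and 0.04 m and angle between each of round_center, square_center, cross_center, brick_center's own z axis and vertical below 0.12 rad and linear speed of each of round, square, cross, brick below 0.02 m/s and ((y of plate_square in the frame of board between -0.137 and -0.097 m and y of square_center in the frame of rack between 0.103 and 0.131 m) or (y of plate_square in the frame of board between -0.059 and -0.019 m and y of square_center in the frame of rack between 0.025 and 0.053 m) or (y of plate_square in the frame of board between 0.019 and 0.059 m and y of square_center in the frame of rack between -0.053 and -0.025 m) or (y of plate_square in the frame of board between 0.097 and 0.137 m and y of square_center in the frame of rack between -0.131 and -0.103 m)) and x of square_center in the frame of rack between -0.014 and 0.014 m and z of square_center in the frame of rack between 0.03 and 0.04 m and ((y of plate_cross in the frame of board between -0.137 and -0.097 m and y of cross_center in the frame of rack between 0.103 and 0.131 m) or (y of plate_cross in the frame of board between -0.059 and -0.019 m and y of cross_center in the frame of rack between 0.025 and 0.053 m) or (y of plate_cross in the frame of board between 0.019 and 0.059 m and y of cross_center in the frame of rack between -0.053 and -0.025 m) or (y of plate_cross in the frame of board between 0.097 and 0.137 m and y of cross_center in the frame of rack between -0.131 and -0.103 m)) and x of cross_center in the frame of rack between -0.014 and 0.014 m and z of cross_center in the frame of rack between 0.03 and 0.04 m and ((y of plate_brick in the frame of board between -0.137 and -0.097 m and y of brick_center in the frame of rack between 0.103 and 0.131 m) or (y of plate_brick in the frame of board between -0.059 and -0.019 m and y of brick_center in the frame of rack between 0.025 and 0.053 m) or (y of plate_brick in the frame of board between 0.019 and 0.059 m and y of brick_center in the frame of rack between -0.053 and -0.025 m) or (y of plate_brick in the frame of board between 0.097 and 0.137 m and y of brick_center in the frame of rack between -0.131 and -0.103 m)) and x of brick_center in the frame of rack between -0.014 and 0.014 m and z of brick_center in the frame of rack between 0.03 and 0.04 m); the robot touches nothing.
It fails at once if a cast is tipped over (its axis over 50 degrees from vertical) (angle between any of round_center, square_center, cross_center, brick_center's own z axis and vertical above 0.9 rad).
It fails at once if a cast is dropped or slammed into the rack (over 0.6 m/s with its underside less than 30 mm above the pocket floor) ((linear speed of round above 0.6 m/s and z of round_center in the frame of rack below 0.065 m and x of round_center in the frame of rack between -0.06 and 0.06 m and y of round_center in the frame of rack between -0.17 and 0.17 m) or (linear speed of square above 0.6 m/s and z of square_center in the frame of rack below 0.065 m and x of square_center in the frame of rack between -0.06 and 0.06 m and y of square_center in the frame of rack between -0.17 and 0.17 m) or (linear speed of cross above 0.6 m/s and z of cross_center in the frame of rack below 0.065 m and x of cross_center in the frame of rack between -0.06 and 0.06 m and y of cross_center in the frame of rack between -0.17 and 0.17 m) or (linear speed of brick above 0.6 m/s and z of brick_center in the frame of rack below 0.065 m and x of brick_center in the frame of rack between -0.06 and 0.06 m and y of brick_center in the frame of rack between -0.17 and 0.17 m)).
It also fails if it takes over 93 s, if anything falls off the work surface, if the arm or the gripper's body presses on something with over 40 N, if the wrist force passes 120 N, or if a joint passes its speed limit or range.

## Robot

A 7-joint arm with a two-finger parallel gripper is mounted at the origin on the work surface. World frame = base frame: x ahead of the robot, y to its left, z up, the work surface at z = 0. Lengths are in m, angles in rad, forces in N, time in s.
With the tool pointing down it reaches from about 0.4 to 0.85 m from the base axis. Payload 10.4 kg.
Tool frame: the origin (TCP) lies midway between the tips of the shut fingers; the grasp point (between the pads) lies 19 mm behind it; z points along the fingers, y is the line along which they close (so a half turn about z gives the same grasp; the last joint's range is limited). The gripper opens to 87 mm and grips with 3 to 60 N. Pads are 19 mm wide; open, the fingers measure 117 mm over their backs; the gripper's body (75 mm by 190 mm) begins 51 mm behind the grasp point.
Start: joints at [1.253, 0.332, -0.065, 1.46, 0.022, 1.35, -0.088], TCP at [0.182, -0.598, 0.223] pointing down, gripper open.
Joint ranges: [-2.6, 2.6], [-0.5, 2.12], [-1.47, 1.34], [0.16, 2.42], [-1.27, 4.41], [0.06, 2.06], [-2.6, 2.6]. Speed limits (rad/s): [2.22, 2.22, 2.79, 2.79, 3.14, 3.14, 3.14].

## Interface

Orientations are given as a unit quaternion [x, y, z, w].
In Python, from bench import r gives the robot as it stands.
- The arm moves only by the tool arm_command, never from a script. Its arguments are lists of equal length, an entry for each row: "xyz": the shift along the world's x, y, z in m, a list of three; "rot": the turn, a rotation vector about the world's x, y, z in rad, a list of three. In form: {"xyz": [[tx, ty, tz], ...], "rot": [[ax, ay, az], ...]}. A call has 1 to 20 rows; each row is the pose to reach, as a shift and turn from the pose commanded when the call began; what a row does not reach only later rows make up. A row lasts 1/12 s, in which the tool goes at most 41.7 mm and 7.16 degrees, less where a joint would pass 70% of its speed; a pose out of reach is approached as far as the arm can. A call with a gripper value outside its range is refused whole. "grip" is the opening, from 0 (shut) to 1 (fully open), set as the call begins (left out, the last holds). The fingers move at their own pace and stop on an object; "squeeze" is the grip in N (left out, the last holds). Time passes only in rows, so rows that repeat a pose let the fingers close. It gives the time, the measured TCP pose, the force, the opening and the grip force at its end, in the units of the state.
- r.read_state(): the state, without advancing time (a new reading comes with each control period).
- r.camera(name): name is "scene" or "top" or "wrist"; returns the picture (400x640x3 uint8, red, green, blue); there is no depth.
- r.camera_model(name): a dict with "fx", "fy", "cx", "cy" (pixels), "T" (4x4, takes a point from camera to world coordinates). Camera axes: x right, y up, looking along -z (the intrinsics and any distortion apply to the point x, -y, -z); pixel columns grow to the right and rows downward; lengths in m; the calibration is good to about 2 mm. A picture is of the moment at which its call begins: read the wrist's pose just before it. camera_model takes no time and is no camera call; for the wrist camera it gives the pose at the moment of the call.
- r.close_job(): hands the job in; it is judged then, once.
Trained networks look in the newest picture that a camera, given by its name, has taken for a name from the list of things; names that differ only in an ending like _2 or _b are one class to them, and where a whole thing is asked for, a point or a joint stands for the part that bears it (a point fixed in the world has none). Each returns a list of dicts, best first, with "conf" (0 to 1); they miss things now and then, are a little off and sometimes report something else, mostly with a low value. They report only what shows in the picture. A call takes as long as a camera call. They do not tell look-alikes from the thing itself.
- r.look_for(label, camera): "at" ([x, y, z] in m, in the coordinates of the camera as it stood for that picture, good to about 4 mm: the middle of the surface that is visible of it).
- r.spot_point(label, camera): "at" ([x, y, z] in m, in the coordinates of the camera as it stood for that picture, good to about 4 mm: a listed point, or the origin of a listed thing).
The state is a dict: "time": time; "joint_positions": joint angles; "joint_vel": joint speeds; "joint_torque": joint torques, N m; "ee_pos": TCP position; "eef_rot": TCP orientation; "ft_force": force on the tool from outside, world axes, zero at the start; "torque": the same for the moment, N m; "width": finger opening in m; "grip_force": force on a finger pad.
Only numpy, scipy, OpenCV 4.12 (cv2) and the standard library are available. Lean on these libraries where they do the work, as an engineer would, in place of code of your own. Each camera call takes 0.05 s, during which the arm holds its last target. There are 200 camera calls.

## Working session

There is one attempt and no reset: what is moved stays moved. The work goes in short steps, Python scripts to look and compute and a tool call to move; the robot and the scene stay as the last step left them, time stands still between calls to the robot, and variables do not carry over. Pictures are saved under pics/ and viewed, at most 14 in all, crops included, and the job is handed in when it is done.

Besides the shell and the picture viewer there is one more tool, called after "Call:" as name(argument=value, ...) on one line, values as JSON. arm_command: Moves the arm, as the interface text tells. Its arguments: {"type":"object","properties":{"xyz":{"type":"array"},"rot":{"type":"array"},"grip":{"type":"number"},"squeeze":{"type":"number"}},"required":["xyz","rot"]}

```bash
mkdir -p pics; cat > h.py <<'E'
import numpy as np, cv2
from bench import r
def save(cam,name):
    im=r.camera(cam); cv2.imwrite(f'pics/{name}.png',im[:,:,::-1]); return im
def w(cam,p,m=None):
    m=m or r.camera_model(cam); return (np.array(m['T'])@np.r_[p,1])[:3]
def ray(m,u,v):
    T=np.array(m['T']); d=T[:3,:3]@np.array([(u-m['cx'])/m['fx'],-(v-m['cy'])/m['fy'],-1]); return T[:3,3],d
def onz(m,u,v,z):
    o,d=ray(m,u,v); return o+d*(z-o[2])/d[2]
def proj(m,P):
    T=np.array(m['T']); p=T[:3,:3].T@(np.array(P)-T[:3,3]); return m['cx']+m['fx']*p[0]/-p[2], m['cy']+m['fy']*(-p[1])/-p[2]
E
python3 - <<'E'
from h import *
np.set_printoptions(precision=3,suppress=True)
s=r.read_state(); print(s['time'],s['ee_pos'],s['eef_rot'],s['width'])
for c in ('scene','top'):
    save(c,c+'0'); m=r.camera_model(c); print(c,{k:v for k,v in m.items() if k!='T'}); print(np.array(m['T']))
    for l in ('round_center','square_center','cross_center','brick_center','plate_round','plate_square','plate_cross','plate_brick','board','rack'):
        print(l,[(np.round(w(c,d['at'],m),3),round(d['conf'],2)) for d in r.spot_point(l,c)[:4]])
print(r.read_state()['time'])
E
```

```text
0.0 [ 0.181 -0.598  0.222] [ 0.989  0.147 -0.    -0.001] 0.08700844908242134
scene {'fx': 403.0236962361323, 'fy': 403.0236962361323, 'cx': 317.53411136471607, 'cy': 199.0276384141369}
[[-0.847 -0.306  0.436  0.816]
 [ 0.532 -0.465  0.707  0.478]
 [-0.014  0.831  0.556  0.443]
 [ 0.     0.     0.     1.   ]]
round_center [(array([ 0.387, -0.171,  0.023]), 0.94), (array([ 0.485, -0.063,  0.035]), 0.8), (array([ 0.354, -0.062,  0.024]), 0.79), (array([ 0.605, -0.133,  0.02 ]), 0.78)]
square_center [(array([0.476, 0.087, 0.041]), 0.95)]
cross_center [(array([0.477, 0.01 , 0.046]), 0.72)]
brick_center [(array([0.46 , 0.166, 0.041]), 0.92)]
plate_round [(array([ 0.482, -0.066,  0.01 ]), 0.52)]
plate_square []
plate_cross [(array([0.481, 0.009, 0.011]), 0.93)]
plate_brick []
board [(array([ 0.476,  0.05 , -0.002]), 0.83)]
rack [(array([ 0.649,  0.092, -0.004]), 0.86)]
top {'fx': 381.8498408680437, 'fy': 381.8498408680437, 'cx': 317.31996110303874, 'cy': 202.5602910639597}
[[ 0.01   0.984 -0.178  0.369]
 [-1.     0.009 -0.01  -0.013]
 [-0.008  0.178  0.984  0.795]
 [ 0.     0.     0.     1.   ]]
round_center [(array([ 0.608, -0.126,  0.025]), 0.96), (array([ 0.39 , -0.174,  0.026]), 0.82), (array([ 0.35 , -0.067,  0.022]), 0.81), (array([ 0.488, -0.066,  0.046]), 0.73)]
square_center [(array([0.473, 0.088, 0.042]), 0.88)]
cross_center [(array([0.48 , 0.008, 0.04 ]), 0.61)]
brick_center [(array([0.466, 0.168, 0.044]), 0.71)]
plate_round [(array([ 0.483, -0.069,  0.015]), 0.97)]
plate_square [(array([0.473, 0.091, 0.012]), 0.74)]
plate_cross [(array([0.476, 0.012, 0.014]), 0.74)]
plate_brick [(array([0.467, 0.16 , 0.013]), 0.86), (array([ 0.482, -0.068,  0.012]), 0.52)]
board [(array([ 0.474,  0.051, -0.004]), 0.86)]
rack [(array([0.653, 0.086, 0.003]), 0.58)]
1.1
```

View pics/top0.png

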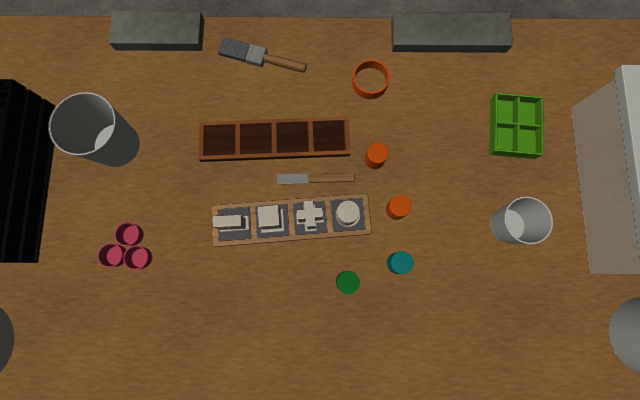

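View pics/scene0.png

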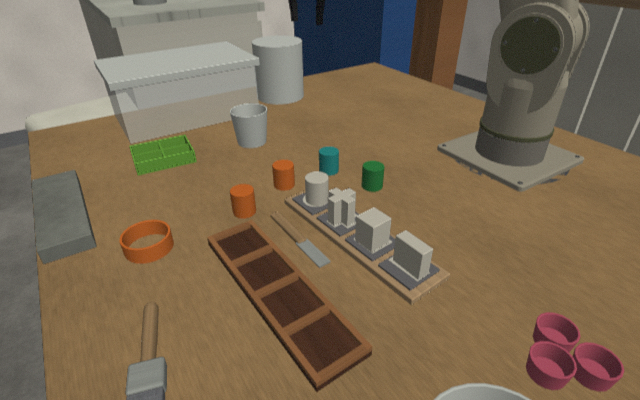

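The top view shows the board row, left to right: brick (232,222), square (269,219), cross (310,215), round (347,212). The empty rack is at (275,138).
Candidates for the round cast: white (347,212), orange (377,154) and (400,207), turquoise (401,263), green (348,282). I choose the white one on a plate and will check it in a close crop.

```bash
python3 - <<'E'
from h import *
np.set_printoptions(precision=4,suppress=True)
im=cv2.imread('pics/top0.png'); c=cv2.resize(im[105:255,190:385],None,fx=4,fy=4,interpolation=cv2.INTER_CUBIC); cv2.imwrite('pics/crop0.png',c)
m=r.camera_model('top')
hsv=cv2.cvtColor(im,cv2.COLOR_BGR2HSV)
white=((hsv[...,2]>140)&(hsv[...,1]<50)).astype(np.uint8); white[:190]=0; white[250:]=0; white[:,:210]=0; white[:,372:]=0
n,l,st,ce=cv2.connectedComponentsWithStats(white)
for i in range(1,n):
    if st[i,4]>60: print(st[i],ce[i],onz(m,*ce[i],.067))
E
```

```text
[297 201  27  30 432] [309.2546 214.5162] [0.4772 0.0092 0.067 ]
[336 201  24  25 397] [348.1184 211.6071] [ 0.4836 -0.0656  0.067 ]
[258 205  21  22 395] [268.0025 215.4962] [0.4746 0.0887 0.067 ]
[262 209  22  24  82] [275.8049 225.7317] [0.4549 0.0731 0.067 ]
[213 215  28  12 292] [226.7089 220.5308] [0.4641 0.1679 0.067 ]
```

View pics/crop0.png

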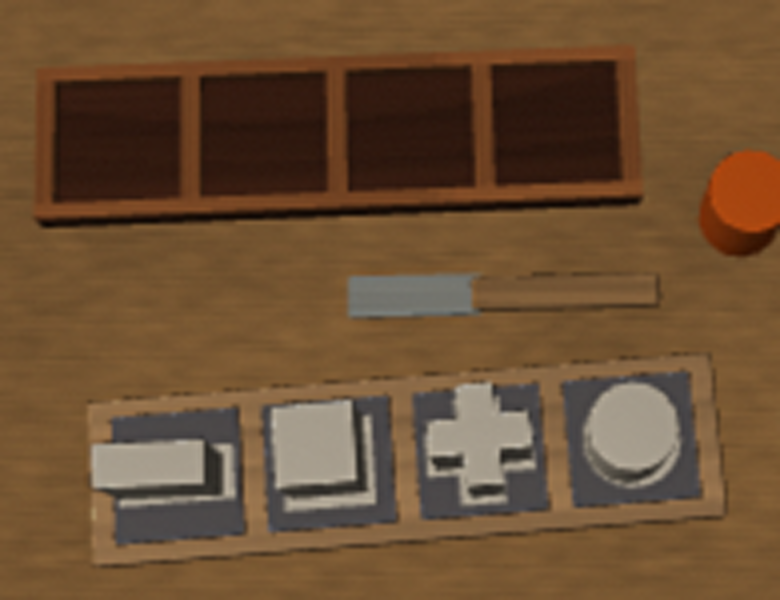

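The crop shows brick, square, cross and a white round cast from left to right, each on a grey plate. Rack top corners are at about (38,70), (633,47), (641,195) and (38,216) in crop pixels. The orange cylinder on the right is a look-alike.

```bash
python3 - <<'E'
from h import *
np.set_printoptions(precision=4,suppress=True)
m=r.camera_model('top')
def q(P,z):
    P=np.array([onz(m,190+u/4,105+v/4,z) for u,v in P]); return P
for n,P,z in [('rack',[(38,70),(633,47),(641,195),(38,216)],.018),('board',[(88,405),(708,354),(722,515),(95,563)],.012),('brick',[(92,446),(203,438),(206,485),(93,490)],.067),('square',[(271,406),(352,400),(358,485),(280,492)],.067),('cross_x',[(472,384),(495,384),(500,486),(476,488)],.067)]:
    Q=q(P,z); c=Q.mean(0); e=(Q[0]-Q[1]+Q[3]-Q[2]); e2=Q[0]-Q[3]+Q[1]-Q[2]
    yaw=np.arctan2(-e[0],e[1]); print(n,c,'yaw',yaw,np.arctan2(e2[1],e2[0]),np.hypot(*e[:2])/2,np.hypot(*e2[:2])/2)
    if n in('rack','board'):
        for y in (.117,.039,-.039,-.117): print('  ',y,c[:2]+y*np.array([-np.sin(yaw),np.cos(yaw)]))
# triangulated round top / heights from two views
ms=r.camera_model('scene')
from scipy.spatial.transform import Rotation as R
s=r.read_state(); print(R.from_quat(s['eef_rot']).as_matrix(), s['time'])
for P in [(.484,-.0656,.067),(.477,.009,.067),(.4746,.0887,.067),(.4641,.168,.067),(.65,.09,.018)]: print(proj(ms,P))
# two-view heights: rack corners near/left in scene & cast tops
for a,b in [((190+38/4,105+216/4),(364,350)),((190+633/4,105+47/4),(209,233)),((348.1,211.6),(317,178))]:
    o1,d1=ray(m,*a);o2,d2=ray(ms,*b); A=np.c_[d1,-d2]; t=np.linalg.lstsq(A,o2-o1,rcond=None)[0]; print('tri',o1+d1*t[0],o2+d2*t[1])
E
```

```text
rack [0.6492 0.0876 0.018 ] yaw 0.04604386106771798 0.056115182420073316 0.31993116027909374 0.0823271235829947
   0.117 [0.6438 0.2045]
   0.039 [0.6474 0.1266]
   -0.039 [0.651  0.0487]
   -0.117 [ 0.6546 -0.0293]
board [0.4744 0.0487 0.012 ] yaw 0.08930322692739961 0.08752195398946322 0.32320124488138363 0.0833726049018238
   0.117 [0.4639 0.1653]
   0.039 [0.4709 0.0876]
   -0.039 [0.4779 0.0099]
   -0.117 [ 0.4848 -0.0678]
brick [0.4628 0.1671 0.067 ] yaw 0.06788629772686326 0.09576160737031798 0.05392841991790631 0.02212638262934401
square [0.4729 0.0871 0.067 ] yaw 0.09163742784147771 0.11958583571495586 0.038388743564494586 0.04182553811476328
cross_x [0.4787 0.005  0.067 ] yaw 0.051704094987228326 0.05638260776046589 0.01133041423186229 0.05021188487540097
[[ 0.9569  0.2905  0.    ]
 [ 0.2905 -0.9569 -0.0001]
 [ 0.      0.0001 -1.    ]] 1.1
(np.float64(316.0657398175876), np.float64(176.07352925814686))
(np.float64(342.6472074442558), np.float64(193.464912776563))
(np.float64(373.1082953232201), np.float64(216.094450846512))
(np.float64(413.3994527105493), np.float64(240.92448004739362))
(np.float64(276.2461775905123), np.float64(283.1210748484319))
tri [0.6033 0.2473 0.0104] [0.608  0.2431 0.0104]
tri [ 0.6954 -0.0698  0.0241] [ 0.6938 -0.0689  0.0234]
tri [ 0.4842 -0.0659  0.0632] [ 0.4826 -0.0647  0.0629]
```

Call:
arm_command(xyz=[[0.303,0.532,-0.02],[0.303,0.532,-0.02],[0.303,0.532,-0.02],[0.303,0.532,-0.02],[0.303,0.532,-0.02],[0.303,0.532,-0.02],[0.303,0.532,-0.02],[0.303,0.532,-0.02],[0.303,0.532,-0.02],[0.303,0.532,-0.02],[0.303,0.532,-0.02],[0.303,0.532,-0.02],[0.303,0.532,-0.02],[0.303,0.532,-0.02],[0.303,0.532,-0.02],[0.303,0.532,-0.02],[0.303,0.532,-0.02],[0.303,0.532,-0.02],[0.303,0.532,-0.02],[0.303,0.532,-0.02]], rot=[[0,0,1.366],[0,0,1.366],[0,0,1.366],[0,0,1.366],[0,0,1.366],[0,0,1.366],[0,0,1.366],[0,0,1.366],[0,0,1.366],[0,0,1.366],[0,0,1.366],[0,0,1.366],[0,0,1.366],[0,0,1.366],[0,0,1.366],[0,0,1.366],[0,0,1.366],[0,0,1.366],[0,0,1.366],[0,0,1.366]], grip=1, squeeze=15)

```text
time: 2.77
ee_pos: [0.4842, -0.0673, 0.2026]
eef_rot: [0.675, 0.737, -0.0, 0.0]
ft_force: [-0.3, -0.8, 0.1]
width: 0.0873
grip_force: 0.0
```

```bash
python3 - <<'E'
from h import *
np.set_printoptions(precision=4,suppress=True)
from scipy.spatial.transform import Rotation as R
s=r.read_state(); print(s['time'],s['ee_pos'],R.from_quat(s['eef_rot']).as_matrix()[:,1],s['joint_positions'])
m=r.camera_model('wrist'); im=save('wrist','w1'); print(m['T'])
for l in ('round_center','square_center','cross_center','brick_center','plate_round','rack','board'):
    print(l,[(np.round(w(0,d['at'],m),4),round(d['conf'],2)) for d in r.spot_point(l,'wrist')[:3]])
for P in [(.4835,-.0657,.067),(.484,-.068,.017),(.478,.008,.067),(.6546,-.0293,.01)]: print(proj(m,P))
E
```

```text
2.7667 [ 0.4842 -0.0673  0.2026] [ 0.9961  0.0877 -0.    ] [ 0.6958  0.0927 -0.6793  1.8082  0.0615  1.2618  0.0878]
[[ 0.9963 -0.0837 -0.0221  0.4791]
 [ 0.0865  0.963   0.2552  0.0027]
 [-0.0001 -0.2561  0.9666  0.3642]
 [ 0.      0.      0.      1.    ]]
round_center [(array([ 0.3467, -0.0675,  0.0263]), 0.89), (array([ 0.4991, -0.1697,  0.0258]), 0.67), (array([ 0.4848, -0.0638,  0.0414]), 0.63)]
square_center [(array([0.4737, 0.0894, 0.0407]), 0.95)]
cross_center [(array([0.4822, 0.0127, 0.0433]), 0.71), (array([0.4782, 0.0095, 0.0117]), 0.44)]
brick_center []
plate_round []
rack [(array([0.4727, 0.0904, 0.0416]), 0.75), (array([0.6503, 0.0888, 0.0012]), 0.58)]
board [(array([0.4749, 0.0474, 0.0003]), 0.62)]
(np.float64(317.310575981748), np.float64(184.76611125323998))
(np.float64(317.81692796357885), np.float64(176.43628576419815))
(np.float64(318.2360039065003), np.float64(101.84955449181787))
(np.float64(478.71148246339897), np.float64(153.45814425343775))
```

View pics/w1.png

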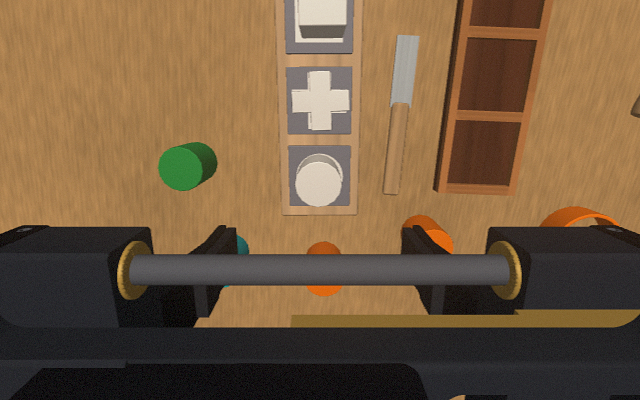

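The wrist view shows the white round cast at (319,180), about 3 mm from the prediction, and the cross at (320,99). The first rack pocket is at (481,153). All agree within a few millimetres, so I descend on the round cast.

Call:
arm_command(xyz=[[0,0.003,-0.04],[0,0.003,-0.08],[0,0.003,-0.115],[0,0.003,-0.14],[0,0.003,-0.16],[0,0.003,-0.17],[0,0.003,-0.17]], rot=[[0,0,0],[0,0,0],[0,0,0],[0,0,0],[0,0,0],[0,0,0],[0,0,0]])

```text
time: 3.75
ee_pos: [0.4833, -0.0628, 0.0308]
eef_rot: [0.675, 0.738, -0.001, -0.002]
ft_force: [-0.2, -0.5, -0.0]
width: 0.087
grip_force: 0.0
```

Call:
arm_command(xyz=[[0,0,0],[0,0,0],[0,0,0],[0,0,0],[0,0,0],[0,0,0],[0,0,0]], rot=[[0,0,0],[0,0,0],[0,0,0],[0,0,0],[0,0,0],[0,0,0],[0,0,0]], grip=0, squeeze=20)

```text
time: 4.33
ee_pos: [0.4847, -0.0631, 0.0328]
eef_rot: [0.675, 0.738, 0.0, 0.0]
ft_force: [0.6, -0.9, -0.4]
width: 0.0482
grip_force: 0.0
```

Call:
arm_command(xyz=[[0,0,0],[0,0,0],[0,0,0],[0,0,0],[0,0,0.01],[0,0,0.03],[0,0,0.055],[0,0,0.08],[0,0,0.09],[0,0,0.09]], rot=[[0,0,0],[0,0,0],[0,0,0],[0,0,0],[0,0,0],[0,0,0],[0,0,0],[0,0,0],[0,0,0],[0,0,0]])

```text
time: 5.17
ee_pos: [0.4861, -0.0632, 0.1251]
eef_rot: [0.675, 0.738, 0.001, 0.002]
ft_force: [0.8, 0.3, -1.5]
width: 0.0437
grip_force: 20.0
```

Call:
arm_command(xyz=[[0.006,0.01,0],[0.018,0.03,0],[0.034,0.057,0],[0.052,0.087,0],[0.07,0.117,0],[0.088,0.147,0],[0.106,0.177,0],[0.122,0.207,0],[0.138,0.233,0],[0.15,0.253,0],[0.157,0.264,0],[0.159,0.268,0],[0.159,0.268,0],[0.159,0.268,0]], rot=[[0,0,0],[0,0,0],[0,0,-0.01],[0,0,-0.02],[0,0,-0.03],[0,0,-0.04],[0,0,-0.045],[0,0,-0.045],[0,0,-0.045],[0,0,-0.045],[0,0,-0.045],[0,0,-0.045],[0,0,-0.045],[0,0,-0.045]])

```text
time: 6.33
ee_pos: [0.6431, 0.204, 0.1214]
eef_rot: [0.691, 0.723, -0.001, -0.0]
ft_force: [0.6, 0.4, -1.4]
width: 0.0435
grip_force: 20.0
```

```bash
python3 - <<'E'
from h import *
np.set_printoptions(precision=4,suppress=True)
s=r.read_state(); print(s['time'],s['ee_pos'],s['width'])
m=r.camera_model('wrist'); im=save('wrist','w2')
for l in ('round_center','rack','board','square_center','brick_center','cross_center'):
    print(l,[(np.round(w(0,d['at'],m),4),round(d['conf'],2)) for d in r.spot_point(l,'wrist')[:3]])
yaw=.046
for y in (.117,.039,-.039,-.117):
    c=np.array([.6497,.0882])+y*np.array([-np.sin(yaw),np.cos(yaw)]); print(c,[np.round(proj(m,[*(c+np.array([a,b])),.018])) for a,b in ((-.034,-.034),(.034,-.034),(.034,.034),(-.034,.034))])
E
```

```text
6.3333 [0.6431 0.204  0.1214] 0.04350658761196018
round_center [(array([0.6456, 0.2016, 0.1316]), 0.59)]
rack []
board []
square_center []
brick_center [(array([0.4597, 0.1696, 0.042 ]), 0.63), (array([0.6426, 0.2037, 0.1261]), 0.35)]
cross_center [(array([0.648 , 0.2022, 0.1289]), 0.56)]
[0.6443 0.2051] [array([278., 231.]), array([357., 234.]), array([364., 155.]), array([279., 152.])]
[0.6479 0.1272] [array([281., 311.]), array([355., 313.]), array([361., 245.]), array([282., 242.])]
[0.6515 0.0492] [array([284., 380.]), array([353., 383.]), array([358., 323.]), array([285., 320.])]
[ 0.6551 -0.0287] [array([286., 442.]), array([351., 444.]), array([356., 391.]), array([287., 389.])]
```

View pics/w2.png

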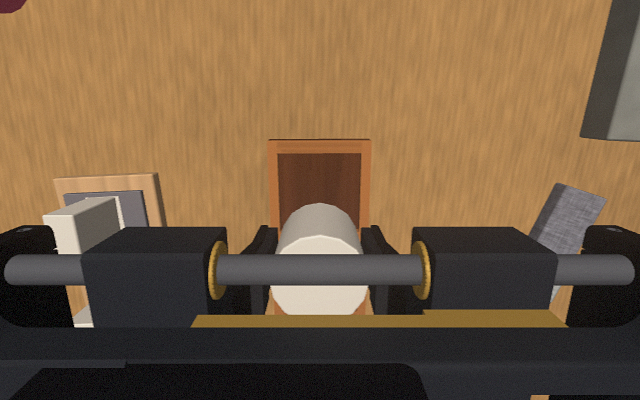

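The round cast hangs upright in the fingers, and the pocket's far inner edge runs from (278,153) to (362,153), matching the prediction to about 1 mm. I lower it.

Call:
arm_command(xyz=[[0.001,0.001,-0.02],[0.001,0.001,-0.04],[0.001,0.001,-0.058],[0.001,0.001,-0.072],[0.001,0.001,-0.082],[0.001,0.001,-0.088],[0.001,0.001,-0.092],[0.001,0.001,-0.095],[0.001,0.001,-0.095],[0.001,0.001,-0.095]], rot=[[0,0,0],[0,0,0],[0,0,0],[0,0,0],[0,0,0],[0,0,0],[0,0,0],[0,0,0],[0,0,0],[0,0,0]])

```text
time: 7.52
ee_pos: [0.645, 0.2061, 0.0282]
eef_rot: [0.691, 0.723, 0.0, 0.0]
ft_force: [0.3, 0.5, -0.6]
width: 0.0437
grip_force: 20.0
```

Call:
arm_command(xyz=[[0,0,-0.001],[0,0,-0.002],[0,0,-0.002]], rot=[[0,0,0],[0,0,0],[0,0,0]])

```text
time: 7.77
ee_pos: [0.6448, 0.206, 0.0259]
eef_rot: [0.691, 0.723, 0.0, 0.0]
ft_force: [1.1, -0.6, -0.4]
width: 0.0436
grip_force: 20.0
```

Call:
arm_command(xyz=[[0,0,0],[0,0,0],[0,0,0],[0,0,0],[0,0,0],[0,0,0],[0,0,0.02],[0,0,0.05],[0,0,0.08],[-0.01,-0.012,0.1],[-0.034,-0.04,0.1],[-0.058,-0.068,0.1],[-0.082,-0.097,0.1],[-0.106,-0.125,0.1],[-0.13,-0.153,0.1],[-0.15,-0.177,0.1],[-0.162,-0.191,0.1],[-0.166,-0.196,0.1],[-0.166,-0.196,0.1]], rot=[[0,0,0],[0,0,0],[0,0,0],[0,0,0],[0,0,0],[0,0,0],[0,0,0],[0,0,0],[0,0,0],[0,0,0.01],[0,0,0.01],[0,0,0.01],[0,0,0.01],[0,0,0.01],[0,0,0.01],[0,0,0.01],[0,0,0.01],[0,0,0.01],[0,0,0.01]], grip=1)

```text
time: 9.35
ee_pos: [0.4782, 0.0085, 0.1258]
eef_rot: [0.688, 0.725, -0.0, 0.001]
ft_force: [0.5, 0.7, 0.7]
width: 0.087
grip_force: 0.0
```

```bash
python3 - <<'E'
from h import *
np.set_printoptions(precision=4,suppress=True)
s=r.read_state(); print(s['time'],s['ee_pos'],s['width'])
im=save('top','t2'); m=r.camera_model('top')
for l in ('round_center','square_center','brick_center','cross_center'):
    print(l,[(np.round(w(0,d['at'],m),4),round(d['conf'],2)) for d in r.spot_point(l,'top')])
ms=r.camera_model('wrist'); save('wrist','w3'); a=cv2.imread('pics/t2.png')[100:260,180:400]; b=cv2.imread('pics/w3.png')
cv2.imwrite('pics/c3.png',np.vstack([cv2.resize(a,(550,400)),cv2.resize(b,(320,200),interpolation=cv2.INTER_AREA)[:, :].copy() if 0 else cv2.copyMakeBorder(cv2.resize(b,(320,200)),0,0,0,230,0)]))
print(proj(ms,(.479,.010,.067)))
E
```

```text
9.35 [0.4782 0.0085 0.1258] 0.08703249518052213
round_center [(array([ 0.3911, -0.1689,  0.0237]), 0.87), (array([0.6456, 0.1996, 0.0385]), 0.86), (array([ 0.5009, -0.1709,  0.0228]), 0.67), (array([ 0.6115, -0.1258,  0.0278]), 0.66)]
square_center []
brick_center [(array([0.4646, 0.1634, 0.0431]), 0.7)]
cross_center []
(np.float64(317.19305601685153), np.float64(213.7634455058914))
```

View pics/c3.png

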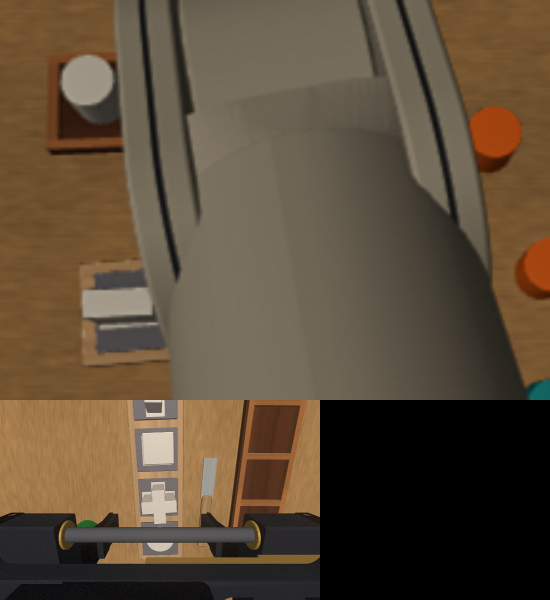

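```bash
python3 - <<'E'
from h import *
b=cv2.imread('pics/w3.png')[130:310,240:400]; cv2.imwrite('pics/c4.png',cv2.resize(b,None,fx=3,fy=3,interpolation=cv2.INTER_CUBIC))
E
```

```text
(no output)
```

View pics/c4.png

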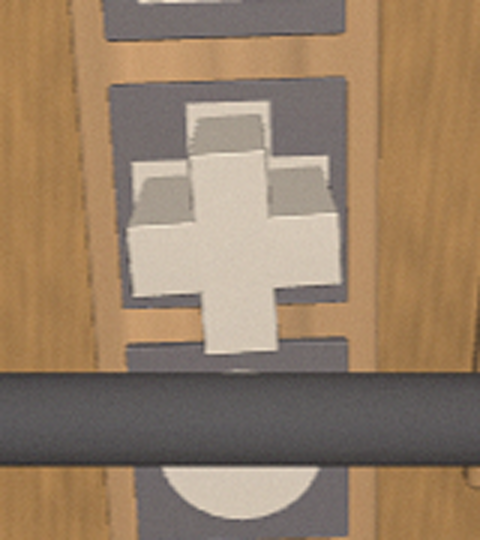

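The crop shows the cross top centred at (318,215) in full-frame pixels, about 1 px off the prediction, turned about 0.06 rad relative to the tool. I descend with that correction.

Call:
arm_command(xyz=[[0.001,0.001,-0.025],[0.001,0.001,-0.05],[0.001,0.001,-0.072],[0.001,0.001,-0.086],[0.001,0.001,-0.093],[0.001,0.001,-0.093]], rot=[[0,0,0.03],[0,0,0.06],[0,0,0.06],[0,0,0.06],[0,0,0.06],[0,0,0.06]])

```text
time: 10.15
ee_pos: [0.4788, 0.0117, 0.0312]
eef_rot: [0.665, 0.747, -0.0, -0.001]
ft_force: [-0.0, 0.1, 0.2]
width: 0.0868
grip_force: 0.0
```

Call:
arm_command(xyz=[[0,0,0],[0,0,0],[0,0,0],[0,0,0],[0,0,0],[0,0,0],[0,0,0],[0,0,0],[0,0,0],[0,0,0.01],[0,0,0.03],[0,0,0.055],[0,0,0.08],[0,0,0.09],[0,0,0.09],[0,0,0.09]], rot=[[0,0,0],[0,0,0],[0,0,0],[0,0,0],[0,0,0],[0,0,0],[0,0,0],[0,0,0],[0,0,0],[0,0,0],[0,0,0],[0,0,0],[0,0,0],[0,0,0],[0,0,0],[0,0,0]], grip=0, squeeze=20)

```text
time: 11.48
ee_pos: [0.4796, 0.0107, 0.1223]
eef_rot: [0.665, 0.746, -0.0, 0.0]
ft_force: [0.2, -0.6, -1.4]
width: 0.0506
grip_force: 20.0
```

Call:
arm_command(xyz=[[0.006,0.004,0],[0.02,0.014,0],[0.042,0.029,0],[0.066,0.046,0],[0.09,0.062,0],[0.113,0.078,0],[0.135,0.093,0],[0.153,0.106,0],[0.164,0.113,0],[0.168,0.116,0],[0.168,0.116,0],[0.168,0.116,-0.02],[0.168,0.116,-0.04],[0.168,0.116,-0.058],[0.168,0.116,-0.072],[0.168,0.116,-0.082],[0.168,0.116,-0.088],[0.168,0.116,-0.092],[0.168,0.116,-0.095],[0.168,0.116,-0.095]], rot=[[0,0,0],[0,0,0],[0,0,-0.02],[0,0,-0.04],[0,0,-0.06],[0,0,-0.07],[0,0,-0.07],[0,0,-0.07],[0,0,-0.07],[0,0,-0.07],[0,0,-0.07],[0,0,-0.07],[0,0,-0.07],[0,0,-0.07],[0,0,-0.07],[0,0,-0.07],[0,0,-0.07],[0,0,-0.07],[0,0,-0.07],[0,0,-0.07]])

```text
time: 13.15
ee_pos: [0.6477, 0.1269, 0.0276]
eef_rot: [0.691, 0.723, 0.0, 0.0]
ft_force: [-0.2, -0.2, -0.8]
width: 0.0496
grip_force: 20.0
```

Call:
arm_command(xyz=[[0,0,-0.001],[0,0,-0.001]], rot=[[0,0,0],[0,0,0]])

```text
time: 13.32
ee_pos: [0.6479, 0.1271, 0.0271]
eef_rot: [0.691, 0.723, 0.0, 0.0]
ft_force: [0.6, -0.4, -2.0]
width: 0.0495
grip_force: 20.0
```

Call:
arm_command(xyz=[[0,0,-0.001],[0,0,-0.002],[0,0,-0.002],[0,0,-0.002]], rot=[[0,0,0],[0,0,0],[0,0,0],[0,0,0]])

```text
time: 13.65
ee_pos: [0.648, 0.1271, 0.0259]
eef_rot: [0.691, 0.723, 0.0, 0.0]
ft_force: [-2.6, -0.9, 8.7]
width: 0.0494
grip_force: 20.0
```

Call:
arm_command(xyz=[[0,0,0.001],[0,0,0.001],[0,0,0.001],[0,0,0.001],[0,0,0.001],[0,0,0.001],[0,0,0.02],[0,0,0.05],[0,0,0.08],[-0.012,-0.003,0.1],[-0.04,-0.009,0.1],[-0.07,-0.016,0.1],[-0.1,-0.022,0.1],[-0.13,-0.029,0.1],[-0.155,-0.035,0.1],[-0.17,-0.038,0.1],[-0.174,-0.039,0.1],[-0.174,-0.039,0.1],[-0.174,-0.039,0.1]], rot=[[0,0,0],[0,0,0],[0,0,0],[0,0,0],[0,0,0],[0,0,0],[0,0,0],[0,0,0],[0,0,0],[0,0,0.02],[0,0,0.04],[0,0,0.06],[0,0,0.06],[0,0,0.06],[0,0,0.06],[0,0,0.06],[0,0,0.06],[0,0,0.06],[0,0,0.06]], grip=1)

```text
time: 15.23
ee_pos: [0.4745, 0.088, 0.125]
eef_rot: [0.669, 0.743, 0.0, 0.0]
ft_force: [0.7, 0.3, -0.1]
width: 0.0868
grip_force: 0.0
```

```bash
python3 - <<'E'
from h import *
s=r.read_state(); print(s['time'],s['ee_pos'],s['width'])
ms=r.camera_model('wrist'); save('wrist','w5')
b=cv2.imread('pics/w5.png')[100:310,230:570]; cv2.imwrite('pics/c5.png',cv2.resize(b,None,fx=2.3,fy=2.3,interpolation=cv2.INTER_CUBIC))
u,v=proj(ms,(.4737,.0883,.067)); print(u,v,(u-230)*2.3,(v-100)*2.3)
for l in ('square_center','cross_center','round_center'):
    print(l,[(np.round(w(0,d['at'],ms),4),round(d['conf'],2)) for d in r.spot_point(l,'wrist')])
E
```

```text
15.2333 [0.47454146 0.08796544 0.12497583] 0.08679349327367036
316.40372441841015 211.485187634257 198.72856616234333 256.41593155879104
square_center [(array([0.4745, 0.0919, 0.0424]), 0.75)]
cross_center [(array([0.6515, 0.1263, 0.0388]), 0.69)]
round_center [(array([0.6472, 0.2037, 0.0355]), 0.88), (array([ 0.4771,  0.0487, -0.0005]), 0.48)]
```

View pics/c5.png

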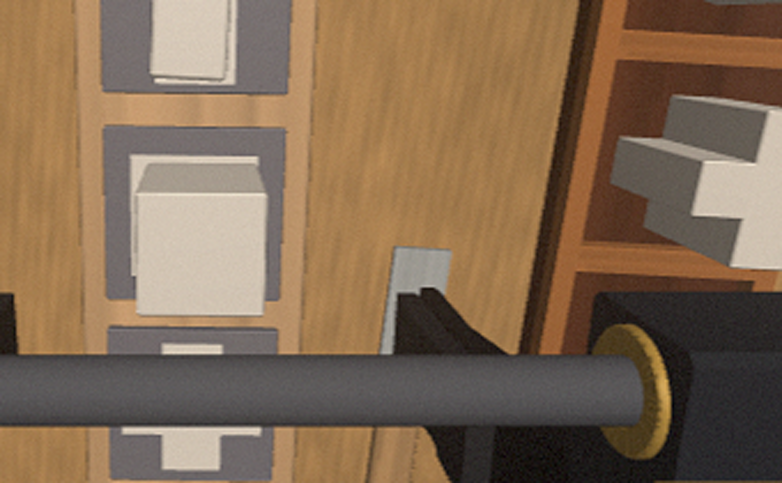

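The square top is centred at (201,253) in the crop, within 2 mm of the prediction and aligned with the tool. The cross stands upright in its pocket at upper right.

Call:
arm_command(xyz=[[0,0.001,-0.025],[0,0.001,-0.05],[0,0.001,-0.072],[0,0.001,-0.086],[0,0.001,-0.092],[0,0.001,-0.092]], rot=[[0,0,0],[0,0,0],[0,0,0],[0,0,0],[0,0,0],[0,0,0]])

```text
time: 15.93
ee_pos: [0.473, 0.0893, 0.0313]
eef_rot: [0.669, 0.743, -0.001, -0.001]
ft_force: [-0.3, 0.0, 0.5]
width: 0.0875
grip_force: 0.0
```

Call:
arm_command(xyz=[[0,0,0],[0,0,0],[0,0,0],[0,0,0],[0,0,0],[0,0,0],[0,0,0],[0,0,0],[0,0,0],[0,0,0],[0,0,0],[0,0,0.01],[0,0,0.03],[0,0,0.055],[0,0,0.08],[0,0,0.09],[0,0,0.09],[0,0,0.09]], rot=[[0,0,0],[0,0,0],[0,0,0],[0,0,0],[0,0,0],[0,0,0],[0,0,0],[0,0,0],[0,0,0],[0,0,0],[0,0,0],[0,0,0],[0,0,0],[0,0,0],[0,0,0],[0,0,0],[0,0,0],[0,0,0]], grip=0, squeeze=20)

```text
time: 17.43
ee_pos: [0.4736, 0.0887, 0.1223]
eef_rot: [0.669, 0.743, 0.0, 0.0]
ft_force: [-0.2, -0.1, -2.4]
width: 0.0398
grip_force: 20.0
```

Call:
arm_command(xyz=[[0.006,-0.001,0],[0.022,-0.005,0],[0.045,-0.01,0],[0.07,-0.016,0],[0.095,-0.021,0],[0.12,-0.027,0],[0.143,-0.032,0],[0.162,-0.036,0],[0.174,-0.039,0],[0.178,-0.0395,0],[0.178,-0.0395,0],[0.178,-0.0395,-0.02],[0.178,-0.0395,-0.04],[0.178,-0.0395,-0.058],[0.178,-0.0395,-0.072],[0.178,-0.0395,-0.082],[0.178,-0.0395,-0.088],[0.178,-0.0395,-0.092],[0.178,-0.0395,-0.095],[0.178,-0.0395,-0.095]], rot=[[0,0,0],[0,0,0],[0,0,-0.02],[0,0,-0.04],[0,0,-0.06],[0,0,-0.06],[0,0,-0.06],[0,0,-0.06],[0,0,-0.06],[0,0,-0.06],[0,0,-0.06],[0,0,-0.06],[0,0,-0.06],[0,0,-0.06],[0,0,-0.06],[0,0,-0.06],[0,0,-0.06],[0,0,-0.06],[0,0,-0.06],[0,0,-0.06]])

```text
time: 19.1
ee_pos: [0.6517, 0.0495, 0.0276]
eef_rot: [0.691, 0.723, 0.0, 0.0]
ft_force: [1.2, 0.5, -2.4]
width: 0.0394
grip_force: 20.0
```

Call:
arm_command(xyz=[[0,0,-0.001],[0,0,-0.002],[0,0,-0.002],[0,0,-0.002]], rot=[[0,0,0],[0,0,0],[0,0,0],[0,0,0]])

```text
time: 19.43
ee_pos: [0.6518, 0.0495, 0.0259]
eef_rot: [0.691, 0.723, 0.0, 0.0]
ft_force: [0.3, -0.4, -2.0]
width: 0.0398
grip_force: 20.0
```

Call:
arm_command(xyz=[[0,0,-0.001],[0,0,-0.0015],[0,0,-0.0015]], rot=[[0,0,0],[0,0,0],[0,0,0]])

```text
time: 19.68
ee_pos: [0.6519, 0.0495, 0.0257]
eef_rot: [0.691, 0.723, 0.0, 0.0]
ft_force: [-5.4, -1.2, 11.8]
width: 0.0399
grip_force: 20.0
```

Call:
arm_command(xyz=[[0,0,0.001],[0,0,0.001],[0,0,0.001],[0,0,0.001],[0,0,0.001],[0,0,0.001],[0,0,0.001],[0,0,0.02],[0,0,0.05],[0,0,0.08],[-0.012,0.007,0.1],[-0.04,0.025,0.1],[-0.07,0.044,0.1],[-0.1,0.062,0.1],[-0.13,0.081,0.1],[-0.16,0.1,0.1],[-0.18,0.113,0.1],[-0.188,0.1175,0.1],[-0.188,0.1175,0.1],[-0.188,0.1175,0.1]], rot=[[0,0,0],[0,0,0],[0,0,0],[0,0,0],[0,0,0],[0,0,0],[0,0,0],[0,0,0],[0,0,0],[0,0,0],[0,0,0.02],[0,0,0.03],[0,0,0.035],[0,0,0.035],[0,0,0.035],[0,0,0.035],[0,0,0.035],[0,0,0.035],[0,0,0.035],[0,0,0.035]], grip=1)

```text
time: 21.35
ee_pos: [0.4644, 0.1664, 0.1244]
eef_rot: [0.678, 0.735, 0.0, 0.001]
ft_force: [0.2, -0.1, 0.1]
width: 0.0866
grip_force: 0.0
```

```bash
python3 - <<'E'
from h import *
s=r.read_state(); print(s['time'],s['ee_pos'],s['width'])
ms=r.camera_model('wrist'); save('wrist','w6')
b=cv2.imread('pics/w6.png')[100:310,230:570]; cv2.imwrite('pics/c6.png',cv2.resize(b,None,fx=2.3,fy=2.3,interpolation=cv2.INTER_CUBIC))
u,v=proj(ms,(.4635,.167,.067)); print(u,v,(u-230)*2.3,(v-100)*2.3)
E
```

```text
21.35 [0.46441792 0.16635828 0.12437821] 0.08659909576383398
316.33664083528316 211.34808237076666 198.57427392115125 256.1005894527633
```

View pics/c6.png

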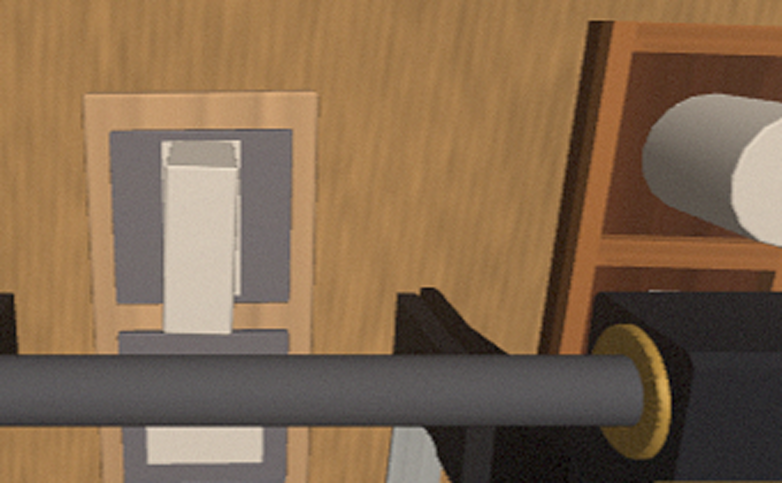

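The brick top is centred at (200,249) in the crop, about 2 mm further left than predicted and aligned with the tool. The round cast stands in its pocket at upper right.

Call:
arm_command(xyz=[[0,0.0025,-0.025],[0,0.0025,-0.05],[0,0.0025,-0.072],[0,0.0025,-0.086],[0,0.0025,-0.092],[0,0.0025,-0.092]], rot=[[0,0,-0.01],[0,0,-0.01],[0,0,-0.01],[0,0,-0.01],[0,0,-0.01],[0,0,-0.01]])

```text
time: 21.9
ee_pos: [0.4636, 0.1686, 0.0307]
eef_rot: [0.682, 0.731, -0.001, -0.001]
ft_force: [-0.1, 0.4, -0.1]
width: 0.0871
grip_force: 0.0
```

Call:
arm_command(xyz=[[0,0,0],[0,0,0],[0,0,0],[0,0,0],[0,0,0],[0,0,0],[0,0,0],[0,0,0],[0,0,0],[0,0,0],[0,0,0],[0,0,0],[0,0,0],[0,0,0],[0,0,0],[0,0,0]], rot=[[0,0,0],[0,0,0],[0,0,0],[0,0,0],[0,0,0],[0,0,0],[0,0,0],[0,0,0],[0,0,0],[0,0,0],[0,0,0],[0,0,0],[0,0,0],[0,0,0],[0,0,0],[0,0,0]], grip=0, squeeze=20)

```text
time: 23.23
ee_pos: [0.4635, 0.1694, 0.032]
eef_rot: [0.682, 0.731, -0.0, -0.0]
ft_force: [-0.3, 0.1, -0.3]
width: 0.022
grip_force: 20.0
```

Call:
arm_command(xyz=[[0,0,0.01],[0,0,0.03],[0,0,0.055],[0,0,0.08],[0,0,0.1],[0,0,0.1],[0,0,0.1]], rot=[[0,0,0],[0,0,0],[0,0,0],[0,0,0],[0,0,0],[0,0,0],[0,0,0]])

```text
time: 23.82
ee_pos: [0.4643, 0.1695, 0.1332]
eef_rot: [0.682, 0.731, 0.001, 0.001]
ft_force: [-0.3, 0.3, -2.0]
width: 0.022
grip_force: 20.0
```

Call:
arm_command(xyz=[[0.006,-0.006,0],[0.019,-0.02,0],[0.037,-0.038,0],[0.057,-0.059,0],[0.077,-0.08,0],[0.097,-0.1,0],[0.117,-0.121,0],[0.137,-0.142,0],[0.157,-0.162,0],[0.174,-0.18,0],[0.186,-0.192,0],[0.1915,-0.198,0],[0.1915,-0.198,0],[0.1915,-0.198,-0.02]], rot=[[0,0,0],[0,0,0],[0,0,-0.01],[0,0,-0.02],[0,0,-0.025],[0,0,-0.025],[0,0,-0.025],[0,0,-0.025],[0,0,-0.025],[0,0,-0.025],[0,0,-0.025],[0,0,-0.025],[0,0,-0.025],[0,0,-0.025]])

```text
time: 24.98
ee_pos: [0.6565, -0.0277, 0.1144]
eef_rot: [0.691, 0.723, 0.002, 0.001]
ft_force: [0.9, 1.9, -1.3]
width: 0.0217
grip_force: 20.0
```

Call:
arm_command(xyz=[[0,0,-0.02],[0,0,-0.04],[0,0,-0.056],[0,0,-0.068],[0,0,-0.076],[0,0,-0.082],[0,0,-0.0845],[0,0,-0.086],[0,0,-0.086]], rot=[[0,0,0],[0,0,0],[0,0,0],[0,0,0],[0,0,0],[0,0,0],[0,0,0],[0,0,0],[0,0,0]])

```text
time: 25.73
ee_pos: [0.6554, -0.0285, 0.0265]
eef_rot: [0.691, 0.723, 0.0, 0.0]
ft_force: [0.3, 1.1, -2.1]
width: 0.0215
grip_force: 20.0
```

Call:
arm_command(xyz=[[0,0,-0.0008],[0,0,-0.0015],[0,0,-0.0015],[0,0,-0.0015]], rot=[[0,0,0],[0,0,0],[0,0,0],[0,0,0]])

```text
time: 26.07
ee_pos: [0.6555, -0.0285, 0.0251]
eef_rot: [0.691, 0.723, 0.0, 0.0]
ft_force: [0.1, -0.3, 0.8]
width: 0.0217
grip_force: 20.0
```

Contact has begun, so I release, rise and move aside clear of the camera.

Call:
arm_command(xyz=[[0,0,0],[0,0,0],[0,0,0],[0,0,0],[0,0,0],[0,0,0],[0,0,0],[0,0,0],[0,0,0.02],[0,0,0.05],[0,0,0.085],[0,0,0.12],[-0.02,-0.03,0.15],[-0.04,-0.065,0.17],[-0.06,-0.1,0.18],[-0.08,-0.135,0.18],[-0.1,-0.17,0.18],[-0.12,-0.205,0.18],[-0.14,-0.24,0.18],[-0.14,-0.24,0.18]], rot=[[0,0,0],[0,0,0],[0,0,0],[0,0,0],[0,0,0],[0,0,0],[0,0,0],[0,0,0],[0,0,0],[0,0,0],[0,0,0],[0,0,0],[0,0,0],[0,0,0],[0,0,0],[0,0,0],[0,0,0],[0,0,0],[0,0,0],[0,0,0]], grip=1)

```text
time: 27.73
ee_pos: [0.5102, -0.2777, 0.2043]
eef_rot: [0.695, 0.719, -0.002, 0.0]
ft_force: [0.4, -1.2, 0.3]
width: 0.087
grip_force: 0.0
```

```bash
python3 - <<'E'
from h import *
s=r.read_state(); print(s['time'],s['ee_pos'],s['width'])
m=r.camera_model('top'); save('top','t7'); save('scene','s7')
for l in ('round_center','cross_center','square_center','brick_center'):
    print(l,[(np.round(w(0,d['at'],m),4),round(d['conf'],2)) for d in r.spot_point(l,'top')])
a=cv2.resize(cv2.imread('pics/t7.png')[105:255,190:385],None,fx=3,fy=3); b=cv2.resize(cv2.imread('pics/s7.png')[170:390,190:450],(585,495))
cv2.imwrite('pics/c7.png',cv2.resize(np.vstack([a,b][:2]) if 0 else np.vstack([a,b])  ,None,fx=.62,fy=.62))
for P in [(.6443,.2051,.06),(.6479,.1272,.06),(.6515,.0492,.06),(.6551,-.0287,.06)]:
    u,v=proj(m,P); print(round((u-190)*3*.62),round((v-105)*3*.62))
E
```

```text
27.7333 [ 0.51018632 -0.27772333  0.20431705] 0.0869985451665897
round_center [(array([ 0.6087, -0.1264,  0.0273]), 0.97), (array([ 0.3471, -0.0687,  0.0222]), 0.93), (array([ 0.3918, -0.1738,  0.0246]), 0.77), (array([ 0.5024, -0.1716,  0.0255]), 0.67), (array([0.6471, 0.2015, 0.0392]), 0.57), (array([ 0.4749,  0.0526, -0.0027]), 0.27)]
cross_center [(array([0.6473, 0.1274, 0.0344]), 0.75), (array([0.654 , 0.0509, 0.0383]), 0.44)]
square_center [(array([0.6523, 0.0473, 0.0391]), 0.91)]
brick_center [(array([ 0.6558, -0.0327,  0.0346]), 0.77)]
45 51
116 49
188 46
259 43
```

View pics/c7.png

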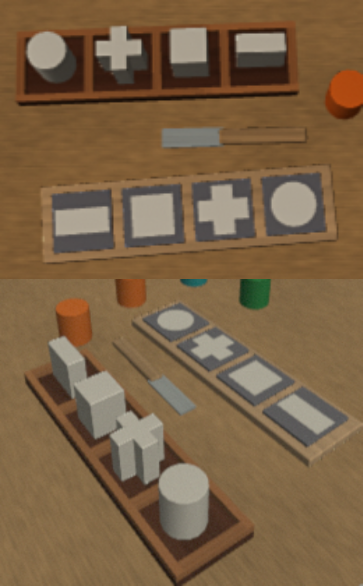

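The picture shows round, cross, square and brick upright in their pockets, at (47,50), (118,47), (188,45) and (260,48). That is the reverse of the plaster marks, and all are within a few millimetres of centre. I hand the job in.

```bash
python3 -c "
from bench import r
print(r.close_job())"
```

```text
the job is handed in; nothing more can be done
None
```

All four casts stand upright in the rack in reverse order, released and within a few millimetres of their pocket centres by the last camera check; the job was handed in about 28 s into the 93 s limit, and no verdict was returned.

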